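Fetch the buff block from behind the bottles

ROBOT

A 6-joint arm with a two-finger parallel gripper is mounted at the origin on the work surface; the furniture and walls round the work are solid. World frame = base frame: x ahead of the robot, y to its left, z up, the work surface at z = 0. Lengths are in m, angles in rad, forces in N, time in s.
With the tool pointing down it reaches from about 0.25 to 0.725 m from the base axis. Payload 4 kg.
Tool frame: the origin (TCP) lies midway between the tips of the shut fingers; the grasp point (between the pads) lies 19 mm behind it; z points along the fingers, y is the line along which they close (so a half turn about z gives the same grasp; the last joint's range is limited). The gripper opens to 85 mm and grips with 20 to 120 N. Pads are 22 mm wide; open, the fingers measure 114 mm over their backs; the gripper's body (76 mm by 85 mm) begins 54 mm behind the grasp point. The pads swing forward as they close: fully open they stand 13 mm farther back than shut.
Start: joints at [1.236, 0.241, 0.005, 1.335, 0, 1.571], TCP at [0.164, 0.472, 0.231] pointing down, gripper open.
Joint ranges: [-2.72, 2.72], [-1.05, 1.87], [-1.09, 1.28], [-1.99, 2.15], [-1.42, 1.44], [-3.14, 3.14]. Speed limits (rad/s): [2.79, 2.79, 3.14, 3.14, 3.14, 3.14].

INTERFACE

Orientations are given as a unit quaternion [x, y, z, w].
In Python, from workcell import get_obs, camera, job_done, silhouettes gives the robot as it stands. The module is installed in compiled form; this text tells all that it offers.
- The arm moves only by the tool drive_tool, never from a script. Its argument "increments" is a list of rows, each a list of 3 entries, a list of its own where there are three numbers: the shift along the world's x, y, z in mm, then the turn, a rotation vector about the world's x, y, z in degrees, then the opening, from 0 (shut) to 1 (fully open). A call has 1 to 8 rows; each row shifts and turns the commanded pose from where the row before left it; what a row does not reach is not made up. A row lasts 1/12 s, in which the tool goes at most 41.7 mm and 7.16 degrees, less where a joint would pass 70% of its speed; a pose out of reach is approached as far as the arm can. A call is refused whole if a number of a shift passes 41.7 or a number of a turn 7.16, either way. A call with a gripper value outside its range is refused whole. The fingers move at their own pace and stop on an object; the grip force is fixed at half the most. Time passes only in rows, so rows that do not move let the fingers close. It gives the time, the measured TCP pose, the force, the opening and the grip force at its end, in the units of the state.
- get_obs(): the state, without advancing time (a new reading comes with each control period).
- camera(name): name is "scene" or "top" or "wrist"; returns a dict with "image" (420x560x3 uint8, red, green, blue), "K" (3x3 intrinsics, pixels), "k1" (the pictures are not rectified: a ray, as slopes to the right and down, at radius r is drawn at 1 + k1 r^2 times it, then the intrinsics apply), "view" (4x4, takes a point from world to camera coordinates). Camera axes: x right, y down, z forward; pixel columns grow to the right and rows downward; lengths in m; the calibration is good to about 2 mm. A picture is of the moment at which its call begins. There is no depth.
- job_done(): hands the job in; it is judged then, once.
Trained networks look in a picture, given as the dict that the camera call returned (one of the last four; its "shot" number tells which), for a name from the list of things; names that differ only in an ending like _2 or _b are one class to them, and where a whole thing is asked for, a point or a joint stands for the part that bears it (a point fixed in the world has none). Each returns a list of dicts, best first, with "conf" (0 to 1); they miss things now and then, are a little off and sometimes report something else, mostly with a low value. They report only what shows in the picture. A call takes as long as a camera call.
- silhouettes(query, picture): "region" (420x560 bool, what is visible of it) and "bbox" ([left, top, right, bottom] in pixels, round what is visible of it).
The state is a dict: "clock": time; "joint_pos": joint angles; "joint_vel": joint speeds; "tau": joint torques, N m; "eef_pos": TCP position; "tool_rot": TCP orientation; "ft_force": force on the tool from outside, world axes, zero at the start; "ft_torque": the same for the moment, N m; "grip_width": finger opening in m; "grasp_force": force on a finger pad.
Only numpy, scipy, OpenCV 4.12 (cv2) and the standard library are available. Lean on these libraries where they do the work, as an engineer would, in place of code of your own. Each camera call takes 0.05 s, during which the arm holds its last target. There are 200 camera calls.

TASK

Fetch the wooden buff block that lies at the back of the plywood board behind the jar, the dropper bottle and the eye loupe: first move those three onto the bare metal side plate, so that all three stand upright on it together, then lay the block flat on the middle of the polishing pad, lengthwise along the pad. Then put the jar, the bottle and the eye loupe back on the plywood board, upright, each on the very spot where it stood at the start; tip none of them over, and leave the masking tape roll, the pliers and the brass bar alone.

Things in the scene. Friction and masses are not known exactly. Their poses are not given: they have to be found in the camera images.
- flux_jar: Small round jar, pale with a black screw lid, upright, 49 mm diameter (lid 47 mm), 50 mm high, 0.11 kg. Origin: centre of its underside; z is up. Stands in the front row of the plywood board.
- dropper_bottle: Brown glass dropper bottle with a black rubber teat, upright, 102 mm high: round body 32 mm diameter up to 60 mm high, then shoulder and a collar about 24 mm across up to 76 mm, then the teat 12 mm across; about 0.07 kg. Origin: centre of its underside; z is up. Stands in the front row of the plywood board.
- eye_loupe: Eye loupe: short black barrel standing upright with a glass lens face on top, 33 mm diameter, 34 mm high, 0.03 kg. Origin: centre of its underside; z is up. Stands in the front row of the plywood board.
- buff_block: Brown wooden buff block lying flat, 49 mm (its x) x 100 mm (its y) x 24 mm (z). Origin: centre of its underside. Lies at the back of the plywood board, its length along the board's y, close behind the front row: the gap between it and the row (about 8 to 17 mm) is too narrow for a finger.
- bottle_board: Flat plywood board with a darker wooden edging, no rim, fixed to the bench, 130 mm (its x) x 185 mm (its y), top 4 mm above the bench. Origin: centre of its underside at bench height; +x points to its back (away from the robot). The front row stands at about x = -30 mm, spaced about 66 mm along y (y about -66, 0 and 66 mm); the block lies at about x = +27 mm.
- side_plate: Empty flat plate of bare metal, no rim, fixed to the bench, 105 mm (its x) x 185 mm (its y), top 4 mm above the bench. Origin: centre of its underside at bench height. The jar, bottle and loupe fit on it side by side along its y, about 66 mm apart. (A fixed window sill runs along the right: y beyond -0.42 m, at 0.31 m height; keep the wrist clear.)
- polishing_pad: Flat polishing pad fixed to the bench: black rubber on a dark wooden board with no rim, 105 mm (its x) x 150 mm (its y), top 10 mm above the bench. Origin: centre of its underside at bench height; its length is along its y. (The fixed blue bench vice, always at x 0.35 to 0.45, y 0.06 to 0.3 m, 105 mm high, may stand just in front of the pad or the side plate: travel above it.)
- masking_roll: Roll of cream masking tape lying flat on the bench, 94 mm diameter, 18 mm high; bystander. Origin: centre of its underside.
- pliers: Pliers with red handles lying on the bench, 44 x 151 x 10 mm, length along its y; bystander. Origin: centre of its underside.
- brass_bar: Square brass bar lying on the bench, 12 x 140 x 12 mm, length along its y; bystander. Origin: centre of its underside.

How it is judged:
On the way, in this order (a step that is already met when the one before it is completed fails the run):
1. the jar, the dropper bottle and the eye loupe all stand upright and released on the side plate (x of flux_jar in the frame of side_plate between -0.05 and 0.05 m and y of flux_jar in the frame of side_plate between -0.0925 and 0.0925 m and z of each of flux_jar, dropper_bottle, eye_loupe in the frame of side_plate below 0.008 m and angle between each of flux_jar, dropper_bottle, eye_loupe's own z axis and vertical below 0.1 rad and linear speed of each of flux_jar, dropper_bottle, eye_loupe below 0.02 m/s and contact force between the fingers and flux_jar below 0.2 N and x of dropper_bottle in the frame of side_plate between -0.05 and 0.05 m and y of dropper_bottle in the frame of side_plate between -0.0925 and 0.0925 m and contact force between the fingers and dropper_bottle below 0.2 N and x of eye_loupe in the frame of side_plate between -0.05 and 0.05 m and y of eye_loupe in the frame of side_plate between -0.0925 and 0.0925 m and contact force between the fingers and eye_loupe below 0.2 N), for 0.2 s.
2. the buff block lies released on the middle of the polishing pad, along it, while the other three still stand on the side plate (all of step 1 and horizontal distance between buff_block and polishing_pad below 0.015 m and angle between the y axis of buff_block and the y axis of polishing_pad, either way round below 0.2 rad and z of buff_block in the frame of polishing_pad below 0.014 m and angle between buff_block's own z axis and vertical below 0.1 rad and linear speed of buff_block below 0.02 m/s and contact force between the fingers and buff_block below 0.2 N), for 0.2 s.
At the end, for the whole second after the job is handed in: Block flat on the pad, centred within 15 mm, its length within 0.2 rad of the pad's; jar, dropper bottle and loupe each upright (0.1 rad) within 14 mm of where they stood at the start; all released and at rest (horizontal distance between buff_block and polishing_pad below 0.015 m and angle between the y axis of buff_block and the y axis of polishing_pad, either way round below 0.2 rad and z of buff_block in the frame of polishing_pad below 0.014 m and angle between each of buff_block, flux_jar, dropper_bottle, eye_loupe's own z axis and vertical below 0.1 rad and linear speed of each of buff_block, flux_jar, dropper_bottle, eye_loupe below 0.02 m/s and contact force between the fingers and buff_block below 0.2 N and distance of each of flux_jar, dropper_bottle, eye_loupe from where it was at the start of the episode below 0.014 m and contact force between the fingers and flux_jar below 0.2 N and contact force between the fingers and dropper_bottle below 0.2 N and contact force between the fingers and eye_loupe below 0.2 N); the robot touches nothing.
It fails at once if a bystander (tape roll, pliers or brass bar) is moved more than 20 mm (distance of any of masking_roll, pliers, brass_bar from where it was at the start of the episode above 0.02 m).
It fails at once if the jar, the bottle or the eye loupe is tipped over (angle between any of flux_jar, dropper_bottle, eye_loupe's own z axis and vertical above 0.7 rad).
It also fails if it takes over 128 s, if anything falls off the work surface, if the arm or the gripper's body presses on something with over 40 N, if the wrist force passes 120 N, or if a joint passes its speed limit or range.

## Working session

There is one attempt and no reset: what is moved stays moved. The work goes in short steps, Python scripts to look and compute and a tool call to move; the robot and the scene stay as the last step left them, time stands still between calls to the robot, and variables do not carry over. Pictures are saved under pics/ and viewed, at most 14 in all, crops included, and the job is handed in when it is done.

Besides the shell and the picture viewer there is one more tool, called by a JSON object that holds its "op" and its "data", one argument or row to a line. drive_tool: Moves the arm, as the interface text tells. Its arguments: {"type":"object","properties":{"increments":{"type":"array"}},"required":["increments"]}

```bash
mkdir -p pics
cat > h.py <<'E'
import numpy as np, cv2
from workcell import get_obs, camera, job_done, silhouettes
def save(c,n): cv2.imwrite(f'pics/{n}.png',c['image'][:,:,::-1])
def ray(c,uv):
    K=np.array(c['K']);V=np.array(c['view'])
    d=np.array([(uv[0]-K[0,2])/K[0,0],(uv[1]-K[1,2])/K[1,1]])
    s=d.copy()
    for _ in range(20): s=d/(1+c['k1']*(s@s))
    r=V[:3,:3].T@np.array([s[0],s[1],1.]); o=-V[:3,:3].T@V[:3,3]
    return o,r
def onz(c,uv,z):
    o,r=ray(c,uv); return o+r*(z-o[2])/r[2]
def proj(c,p):
    V=np.array(c['view']);q=V[:3,:3]@np.array(p)+V[:3,3];s=q[:2]/q[2]
    s=s*(1+c['k1']*(s@s));K=np.array(c['K']);return np.array([K[0,0]*s[0]+K[0,2],K[1,1]*s[1]+K[1,2]])
def tri(a,b):
    # rays list
    A=0;B=0
    for o,r in (a,b):
        r=r/np.linalg.norm(r);M=np.eye(3)-np.outer(r,r);A=A+M;B=B+M@o
    return np.linalg.solve(A,B)
E
python3 - <<'E'
from h import *
o=get_obs();print(o['clock'],o['eef_pos'],o['tool_rot'],o['grip_width'])
for n in('scene','top'):
    c=camera(n);save(c,n+'0');print(n,-np.array(c['view'])[:3,:3].T@np.array(c['view'])[:3,3],c['k1'])
    for q in 'flux_jar dropper_bottle eye_loupe buff_block bottle_board side_plate polishing_pad masking_roll pliers brass_bar'.split():
        for r in silhouettes(q,c)[:2]: print(q,round(r['conf'],2),np.round(r['bbox']),r['region'].sum())
E
```

```text
0.0 [0.1640763  0.47164507 0.23040426] [ 1.66615460e-01  9.86021391e-01 -1.03525525e-03 -1.84673643e-04] 0.08504720348732116
scene [-0.18880996 -0.57540432  0.99843349] 0.05401758313132719
flux_jar 0.86 [269. 183. 292. 210.] 402
flux_jar 0.16 [241. 214. 281. 252.] 850
dropper_bottle 0.63 [251. 164. 263. 198.] 321
eye_loupe 0.6 [290. 201. 303. 216.] 169
buff_block 0.8 [266. 174. 309. 198.] 583
bottle_board 0.86 [246. 170. 323. 226.] 1198
side_plate 0.7 [207. 136. 266. 183.] 1141
polishing_pad 0.76 [324. 205. 391. 252.] 1935
masking_roll 0.56 [242. 215. 282. 250.] 851
pliers 0.81 [268. 257. 335. 279.] 519
brass_bar 0.84 [330. 269. 341. 321.] 282
top [ 0.30507325 -0.05173392  0.99287817] -0.1561635089918573
flux_jar 0.75 [254. 184. 276. 213.] 452
dropper_bottle 0.69 [219. 194. 238. 210.] 275
eye_loupe 0.63 [288. 191. 302. 212.] 217
buff_block 0.82 [238. 160. 284. 188.] 1128
bottle_board 0.97 [222. 158. 311. 222.] 2949
side_plate 0.77 [124. 153. 214. 211.] 4099
polishing_pad 0.55 [326. 144. 400. 202.] 3307
masking_roll 0.97 [258. 230. 303. 279.] 1213
brass_bar 0.93 [383. 233. 419. 291.] 453
```

View pics/top0.png

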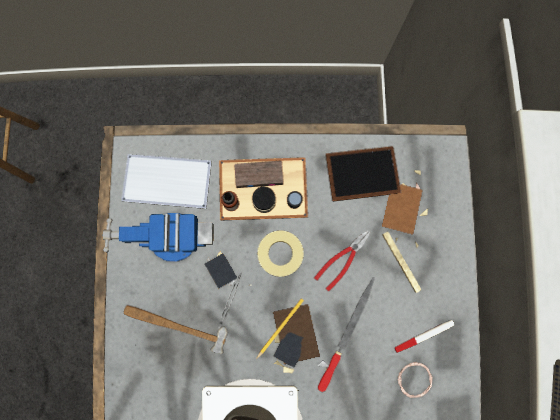

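View pics/scene0.png

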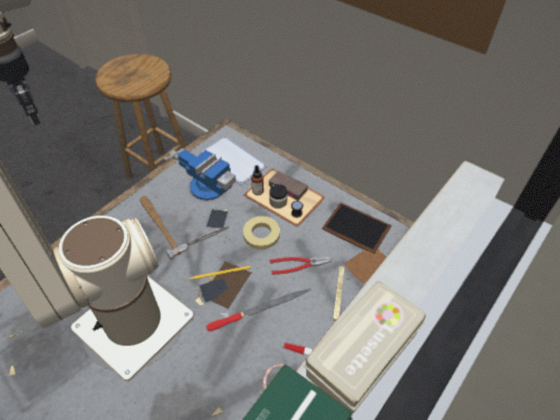

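Run:
```python
from h import *
c=camera('top')
for q,z in [('bottle_board',.004),('side_plate',.004),('polishing_pad',.01),('buff_block',.028),('masking_roll',.018),('brass_bar',.012)]:
    m=silhouettes(q,c)[0]['region'].astype(np.uint8)
    k=cv2.findContours(m,0,cv2.CHAIN_APPROX_NONE)[0];k=max(k,key=cv2.contourArea)[:,0]
    w=np.array([onz(c,p,z)[:2] for p in k])*1000
    print(q,cv2.minAreaRect(w.astype(np.float32)))
w=camera('wrist');V=np.array(w['view']);print('wrist cam',-V[:3,:3].T@V[:3,3],V[2,:3],V[0,:3])
```

```text
Traceback (most recent call last):
IndexError: list index out of range
```

The top view shows the board at about (263,188) with the bottle (230,200), jar (263,199), loupe (295,200) and block (260,174). The side plate is at (167,181) behind the vice (175,233), and the pad is at (362,173). The scene view agrees.

```bash
cat >> h.py <<'E'
def rect(c,q,z):
    for _ in range(3):
        s=silhouettes(q,c)
        if s: break
    else: return print(q,'miss')
    m=s[0]['region'].astype(np.uint8)
    k=cv2.findContours(m,0,cv2.CHAIN_APPROX_NONE)[0];k=max(k,key=cv2.contourArea)[:,0]
    w=np.array([onz(c,p,z)[:2] for p in k])*1000
    r=cv2.minAreaRect(w.astype(np.float32))
    print(q,round(s[0]['conf'],2),np.round(r[0],1),np.round(r[1],1),round(r[2],1)); return r
E
python3 - <<'E'
from h import *
for t in range(2):
  c=camera('top')
  for q,z in [('bottle_board',.004),('side_plate',.004),('polishing_pad',.01),('buff_block',.028),('masking_roll',.018),('brass_bar',.012),('flux_jar',.054),('eye_loupe',.038),('dropper_bottle',.08)]: rect(c,q,z)
w=camera('wrist');V=np.array(w['view']);print('wrist cam',-V[:3,:3].T@V[:3,3],V[2,:3],V[0,:3],w['K'],w['k1'])
print(get_obs()['clock'])
E
```

```text
bottle_board 0.85 [502.9 -27.5] [136.1 188.4] 2.1
side_plate 0.84 [520.3 179.1] [186.9 107.4] 84.7
polishing_pad 0.58 [ 532.7 -240.5] [105.2 147.8] 6.6
buff_block 0.66 [527.2 -19.6] [52.  99.6] 3.9
masking_roll 0.6 [363.2 -63.7] [91.1 92.3] 71.1
brass_bar 0.6 [ 343.  -314.8] [137.3  16.1] 28.5
flux_jar 0.66 [468.4 -29.1] [44.  50.7] 89.7
eye_loupe 0.51 [470.4 -92.6] [31.9 35.1] 62.8
dropper_bottle 0.8 [462.7  34. ] [37.8 30.3] 44.9
bottle_board 0.96 [502.1 -27.3] [131.7 185.2] 0.9
side_plate 0.8 [519.4 179.3] [184.1 105.6] 85.0
polishing_pad 0.66 [ 532.8 -240.5] [105.9 148. ] 6.8
buff_block 0.79 [527.  -19.3] [ 51.7 100. ] 3.9
masking_roll 0.8 [362.8 -62.8] [94.1 91.9] 89.7
brass_bar 0.6 [ 343.8 -314. ] [137.2  15.7] 28.6
flux_jar 0.95 [469.4 -30.1] [46.  52.8] 89.7
eye_loupe 0.49 [471.1 -92.4] [31.  34.2] 63.0
dropper_bottle 0.67 [461.2  34.5] [39.3 33. ] 44.7
wrist cam [0.09638317 0.49638702 0.37405344] [ 0.27264259 -0.09485536 -0.95742806] [ 3.28429889e-01  9.44528351e-01 -5.18047468e-05] [[293.28497024   0.         278.71424069]
 [  0.         293.28497024 205.47941999]
 [  0.           0.           1.        ]] -0.036750795646439974
2.25
```

{"op": "drive_tool", "data": {
  "increments": [
    [[17, -31, 6], [0, 0, 1.2], 1],
    [[17, -31, 6], [0, 0, 1.2], 1],
    [[17, -31, 6], [0, 0, 1.2], 1],
    [[17, -31, 6], [0, 0, 1.2], 1],
    [[17, -31, 6], [0, 0, 1.2], 1],
    [[17, -31, 6], [0, 0, 1.2], 1],
    [[17, -31, 6], [0, 0, 1.2], 1],
    [[17, -31, 6], [0, 0, 1.2], 1]
  ]
}}

```text
clock: 2.92
eef_pos: [0.3007, 0.2227, 0.2798]
tool_rot: [0.083, 0.997, 0.0, 0.0]
ft_force: [0.6, 0.4, 0.0]
grip_width: 0.0853
grasp_force: 0.0
```

{"op": "drive_tool", "data": {
  "increments": [
    [[17, -31, 6], [0, 0, 1.2], 1],
    [[17, -31, 6], [0, 0, 1.2], 1],
    [[17, -31, 6], [0, 0, 1.2], 1],
    [[17, -31, 6], [0, 0, 1.2], 1],
    [[17, -31, 6], [0, 0, 1.2], 1],
    [[17, -31, 6], [0, 0, 1.2], 1],
    [[17, -31, 6], [0, 0, 1.2], 1],
    [[17, -31, 6], [0, 0, 1.2], 1]
  ]
}}

```text
clock: 3.58
eef_pos: [0.4368, -0.0256, 0.3278]
tool_rot: [-0.0, 1.0, 0.0, 0.0]
ft_force: [-0.3, 1.0, -0.9]
grip_width: 0.0856
grasp_force: 0.0
```

{"op": "drive_tool", "data": {
  "increments": [
    [[0, 0, 0], [0, 0, 0], 1],
    [[0, 0, 0], [0, 0, 0], 1],
    [[0, 0, 0], [0, 0, 0], 1]
  ]
}}

```text
clock: 3.83
eef_pos: [0.4359, -0.0237, 0.327]
tool_rot: [0.0, 1.0, 0.0, -0.0]
ft_force: [1.0, -0.0, -1.0]
grip_width: 0.0851
grasp_force: 0.0
```

```bash
cat >> h.py <<'E'
from scipy.spatial.transform import Rotation as R
def pose():
    o=get_obs();m=R.from_quat(o['tool_rot']).as_matrix()
    print('t',round(o['clock'],2),'tcp',np.round(np.array(o['eef_pos'])*1000,1),'yang',round(float(np.degrees(np.arctan2(m[1,1],m[0,1]))),1),'zax',np.round(m[:,2],3),'w',round(o['grip_width'],4),'gf',np.round(o['grasp_force'],1),'F',np.round(o['ft_force'],1))
E
python3 - <<'E'
from h import *
import pickle
pose()
c=camera('wrist');save(c,'w1');pickle.dump(c,open('w1.pkl','wb'))
for q,z in [('bottle_board',.004),('side_plate',.004),('polishing_pad',.01),('buff_block',.028),('flux_jar',.054),('eye_loupe',.038),('dropper_bottle',.08)]:
    rect(c,q,z)
    s=silhouettes(q,c)
    if s: print(s[0]['bbox'])
E
```

```text
t 3.83 tcp [435.9 -23.7 327. ] yang 90.0 zax [-0.001  0.    -1.   ] w 0.0851 gf 0.0 F [ 1. -0. -1.]
bottle_board 0.78 [504.4 -28.8] [130.2 186.3] 1.6
[217.5, 166.0, 333.5, 246.5]
side_plate 0.74 [521.3 179.3] [187.1 107.6] 84.6
[342.1, 182.5, 460.5, 246.8]
polishing_pad miss
buff_block 0.66 [528.6 -19.3] [ 57.1 101.3] 4.1
[245.7, 203.6, 313.2, 245.0]
flux_jar 0.8 [471.3 -29.8] [45.4 55.9] 90.0
[257.4, 173.8, 291.9, 216.4]
eye_loupe 0.6 [473.9 -91.3] [32.1 39.2] 44.1
[221.6, 179.7, 246.1, 204.6]
dropper_bottle 0.56 [463.   32.7] [45.1 29.5] 34.0
[307.7, 177.5, 333.5, 208.5]
```

View pics/w1.png

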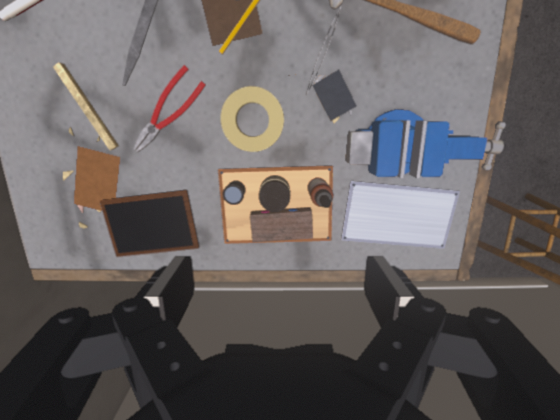

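The wrist view shows the row: loupe (234,192), jar (275,194) and bottle (320,193), with the block at (282,224). The side plate is at (400,214) and the pad at (150,222), with fingers below. Next I take a closer second view and fit cylinders.

{"op": "drive_tool", "data": {
  "increments": [
    [[6, -1, -32], [0, 0, 0], 1],
    [[6, -1, -32], [0, 0, 0], 1],
    [[6, -2, -31], [0, 0, 0], 1],
    [[6, -2, -31], [0, 0, 0], 1],
    [[0, 0, 0], [0, 0, 0], 1],
    [[0, 0, 0], [0, 0, 0], 1],
    [[0, 0, 0], [0, 0, 0], 1]
  ]
}}

```text
clock: 5.27
eef_pos: [0.4609, -0.0298, 0.2029]
tool_rot: [-0.0, 1.0, -0.0, 0.001]
ft_force: [0.5, -0.1, 0.5]
grip_width: 0.0857
grasp_force: 0.0
```

```bash
cat >> h.py <<'E'
from scipy.optimize import minimize, least_squares
PROF={'flux_jar':[(0,24.5),(50,23.5)],'eye_loupe':[(0,16.5),(34,16.5)],'dropper_bottle':[(0,16),(60,16),(76,12),(76,6),(102,5)]}
SC=4
def model(c,prof,x,y,z0,hs=1.):
    M=np.zeros((420*SC,560*SC),np.uint8);a=np.linspace(0,2*np.pi,48)
    for (h1,r1),(h2,r2) in zip(prof[:-1],prof[1:]):
        P=[proj(c,(x+r/1e3*np.cos(t),y+r/1e3*np.sin(t),z0+hs*h/1e3)) for h,r in((h1,r1),(h2,r2)) for t in a]
        cv2.fillConvexPoly(M,cv2.convexHull(np.round((np.array(P)+.5)*SC).astype(np.int32)),1)
    return cv2.resize(M.astype(np.float32),(560,420),interpolation=cv2.INTER_AREA)
def fit(cs,q,x0,z0=.004):
    regs=[]
    for c in cs:
        for _ in range(3):
            s=silhouettes(q,c)
            if s: regs.append((c,s[0]['region'].astype(np.float32)));break
    f=lambda p:sum(np.abs(model(c,PROF[q],p[0]/1e3,p[1]/1e3,z0,p[2])-m).sum()/m.sum() for c,m in regs)
    s=np.array([*x0,1.]);r=minimize(f,s,method='Nelder-Mead',options=dict(initial_simplex=[s,s+[6,0,0],s+[0,6,0],s+[0,0,.15]],xatol=.1,fatol=1e-4,maxiter=80))
    print(q,len(regs),'xy',np.round(r.x[:2],1),'hscale',round(r.x[2],3),'res',round(r.fun,3))
E
python3 - <<'E'
from h import *
pose()
w=camera('wrist');save(w,'w2');s=camera('scene');t=camera('top')
for q,z in [('bottle_board',.004),('buff_block',.028)]: rect(w,q,z)
for q,x in [('flux_jar',(470,-30)),('eye_loupe',(472,-92)),('dropper_bottle',(468,34))]:
    fit([w],q,x);fit([s,t],q,x);fit([w,s,t],q,x)
E
```

```text
t 5.27 tcp [460.9 -29.8 202.9] yang 90.0 zax [ 0.002 -0.    -1.   ] w 0.0857 gf 0.0 F [ 0.5 -0.1  0.5]
bottle_board 0.81 [503.8 -27.7] [131.5 186.6] 1.7
buff_block 0.94 [528.3 -19.6] [ 56.6 102.2] 2.8
flux_jar 1 xy [476.1 -31. ] hscale 0.974 res 0.032
flux_jar 1 xy [476.5 -28.1] hscale 0.878 res 0.049
flux_jar 2 xy [476.2 -30.8] hscale 0.943 res 0.12
eye_loupe 1 xy [477.5 -95. ] hscale 0.846 res 0.041
eye_loupe 1 xy [476.5 -93.2] hscale 0.885 res 0.071
eye_loupe 2 xy [476.7 -94.3] hscale 0.9 res 0.179
dropper_bottle 1 xy [ 890.5 -229. ] hscale 0.02 res 1.0
dropper_bottle 2 xy [472.   39.4] hscale 0.909 res 1.669
dropper_bottle 3 xy [472.   39.3] hscale 0.922 res 2.781
```

View pics/w2.png

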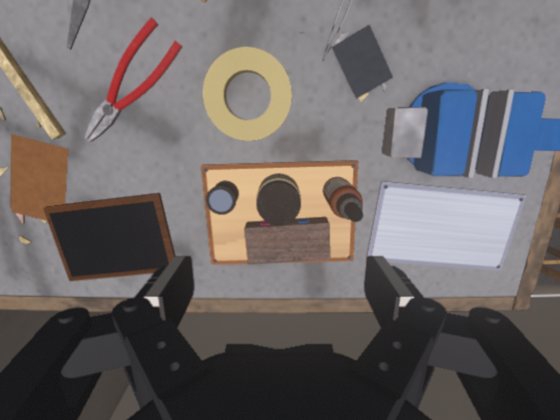

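The closer view shows loupe (221,198), jar (279,198) and bottle (345,197) in front of block (288,240). The jar and loupe fits agree, but the bottle fit is poor, so I refit it.

Run:
```python
from h import *
import itertools
cs=[camera(n) for n in('wrist','scene','top')]
for c,n in zip(cs,'wst'):
    for q,x in [('dropper_bottle',(470,38)),('eye_loupe',(477,-94))]:
        for s in silhouettes(q,c)[:3]:
            M=model(c,PROF[q],x[0]/1e3,x[1]/1e3,.004)
            yx=np.argwhere(M>.5);print(n,q,round(s['conf'],2),s['bbox'],s['region'].sum(),'model',yx.min(0)[::-1],yx.max(0)[::-1],M.sum())
for c in cs: fit([c],'dropper_bottle',(470,38))
fit(cs,'dropper_bottle',(470,38))
```

```text
w dropper_bottle 0.73 [323.6, 174.0, 363.4, 225.1] 1356 model [323 176] [363 222] 1326.0
w eye_loupe 0.86 [202.6, 180.3, 241.0, 215.4] 879 model [205 182] [239 216] 927.0
s dropper_bottle 0.63 [252.4, 162.8, 261.5, 195.3] 264 model [251 164] [263 195] 317.0625
s eye_loupe 0.68 [289.0, 201.3, 302.3, 214.5] 173 model [291 200] [303 217] 204.4375
dropper_bottle 1 xy [472.   38.1] hscale 0.982 res 0.05
dropper_bottle 1 xy [473.6  40.6] hscale 0.823 res 0.089
dropper_bottle 0 xy [470.  38.] hscale 1.0 res 0.0
dropper_bottle 2 xy [473.2  40. ] hscale 0.871 res 0.239
```

{"op": "drive_tool", "data": {
  "increments": [
    [[1.4, 8.5, -6], [0, 0, -5.6], 1],
    [[1.4, 8.5, -6], [0, 0, -5.6], 1],
    [[1.4, 8.5, -6], [0, 0, -5.6], 1],
    [[1.4, 8.5, -6], [0, 0, -5.6], 1],
    [[1.4, 8.5, -6], [0, 0, -5.6], 1],
    [[1.4, 8.5, -6], [0, 0, -5.6], 1],
    [[1.4, 8.5, -6], [0, 0, -5.6], 1],
    [[1.4, 8.5, -6], [0, 0, -5.6], 1]
  ]
}}

```text
clock: 8.43
eef_pos: [0.4716, 0.0387, 0.153]
tool_rot: [0.383, 0.924, 0.0, 0.0]
ft_force: [0.9, 1.2, 0.3]
grip_width: 0.0855
grasp_force: 0.0
```

{"op": "drive_tool", "data": {
  "increments": [
    [[0, 0, 0], [0, 0, 0], 1],
    [[0, 0, 0], [0, 0, 0], 1],
    [[0, 0, 0], [0, 0, 0], 1]
  ]
}}

```text
clock: 8.68
eef_pos: [0.4715, 0.038, 0.1536]
tool_rot: [0.38, 0.925, -0.0, 0.0]
ft_force: [-0.3, -1.0, 0.0]
grip_width: 0.0852
grasp_force: 0.0
```

Run:
```python
from h import *
pose()
w=camera('wrist');fit([w],'dropper_bottle',(472,38));fit([w],'flux_jar',(476,-30))
```

```text
t 8.68 tcp [471.5  38.  153.6] yang 45.3 zax [ 0. -0. -1.] w 0.0852 gf 0.0 F [-0.3 -1.   0. ]
dropper_bottle 1 xy [471.4  38.6] hscale 0.993 res 0.041
flux_jar 0 xy [476. -30.] hscale 1.0 res 0.0
```

{"op": "drive_tool", "data": {
  "increments": [
    [[0, 0, -30], [0, 0, 0], 1],
    [[0, 0, -30], [0, 0, 0], 1],
    [[0, 0, -30], [0, 0, 0], 1],
    [[0, 0, -25], [0, 0, 0], 1],
    [[0, 0, 0], [0, 0, 0], 0.6],
    [[0, 0, 0], [0, 0, 0], 0.45],
    [[0, 0, 0], [0, 0, 0], 0.35],
    [[0, 0, 0], [0, 0, 0], 0.25]
  ]
}}

```text
clock: 9.6
eef_pos: [0.4733, 0.0383, 0.0402]
tool_rot: [0.381, 0.925, 0.001, 0.002]
ft_force: [0.8, 0.3, 0.7]
grip_width: 0.0387
grasp_force: 0.0
```

{"op": "drive_tool", "data": {
  "increments": [
    [[0, 0, 0], [0, 0, 0], 0.1],
    [[0, 0, 0], [0, 0, 0], 0],
    [[0, 0, 0], [0, 0, 0], 0],
    [[0, 0, 0], [0, 0, 0], 0],
    [[0, 0, 0], [0, 0, 0], 0]
  ]
}}

```text
clock: 10.02
eef_pos: [0.4733, 0.0382, 0.0405]
tool_rot: [0.381, 0.925, 0.001, 0.002]
ft_force: [-1.3, -0.9, 6.4]
grip_width: 0.0305
grasp_force: 59.0
```

{"op": "drive_tool", "data": {
  "increments": [
    [[0, 0, 20], [0, 0, 0], 0],
    [[0, 0, 30], [0, 0, 0], 0],
    [[0, 0, 30], [0, 0, 0], 0],
    [[5, 16, 10], [0, 0, 0], 0],
    [[10, 32, 0], [0, 0, 0], 0],
    [[11, 35, 0], [0, 0, 0], 0],
    [[11, 35, 0], [0, 0, 0], 0],
    [[11, 35, 0], [0, 0, 0], 0]
  ]
}}

```text
clock: 10.68
eef_pos: [0.5202, 0.1928, 0.1296]
tool_rot: [0.381, 0.924, 0.001, 0.001]
ft_force: [0.0, -0.9, -1.1]
grip_width: 0.0301
grasp_force: 59.6
```

{"op": "drive_tool", "data": {
  "increments": [
    [[10, 32, 0], [0, 0, 0], 0],
    [[4, 18, -10], [0, 0, 0], 0],
    [[0, 0, -25], [0, 0, 0], 0],
    [[0, 0, -25], [0, 0, 0], 0],
    [[0, 0, -15], [0, 0, 0], 0],
    [[0, 0, -5], [0, 0, 0], 0],
    [[0, 0, 0], [0, 0, 0], 0],
    [[0, 0, 0], [0, 0, 0], 0]
  ]
}}

```text
clock: 11.35
eef_pos: [0.5341, 0.2414, 0.0493]
tool_rot: [0.381, 0.925, 0.0, 0.0]
ft_force: [0.5, 0.3, -1.0]
grip_width: 0.0306
grasp_force: 59.6
```

Held bottle, bottom about 9 mm above the plate. I lower it and watch the force.

{"op": "drive_tool", "data": {
  "increments": [
    [[0, 0, -4], [0, 0, 0], 0],
    [[0, 0, -3], [0, 0, 0], 0],
    [[0, 0, -1.5], [0, 0, 0], 0],
    [[0, 0, 0], [0, 0, 0], 0],
    [[0, 0, 0], [0, 0, 0], 0]
  ]
}}

```text
clock: 11.77
eef_pos: [0.5341, 0.2414, 0.0406]
tool_rot: [0.381, 0.925, 0.001, 0.001]
ft_force: [0.8, -0.2, 1.2]
grip_width: 0.0304
grasp_force: 59.8
```

{"op": "drive_tool", "data": {
  "increments": [
    [[0, 0, 0], [0, 0, 0], 0.3],
    [[0, 0, 0], [0, 0, 0], 0.5],
    [[0, 0, 0], [0, 0, 0], 0.8],
    [[0, 0, 0], [0, 0, 0], 1],
    [[0, 0, 20], [0, 0, 0], 1],
    [[0, 0, 30], [0, 0, 0], 1],
    [[0, 0, 30], [0, 0, 0], 1],
    [[0, 0, 35], [0, 0, 0], 1]
  ]
}}

```text
clock: 12.43
eef_pos: [0.5323, 0.2407, 0.1545]
tool_rot: [0.381, 0.925, -0.001, -0.001]
ft_force: [0.8, -0.2, 0.4]
grip_width: 0.0853
grasp_force: 0.0
```

{"op": "drive_tool", "data": {
  "increments": [
    [[-4, -26, 0], [0, 0, 6.9], 1],
    [[-4, -26, 0], [0, 0, 6.9], 1],
    [[-4, -26, 0], [0, 0, 6.9], 1],
    [[-4, -26, 0], [0, 0, 6.9], 1],
    [[-4, -26, 0], [0, 0, 6.9], 1],
    [[-4, -26, 0], [0, 0, 6.9], 1],
    [[-4, -26, 0], [0, 0, 6.9], 1],
    [[-4, -26, 0], [0, 0, 6.9], 1]
  ]
}}

```text
clock: 13.1
eef_pos: [0.5009, 0.0321, 0.1547]
tool_rot: [-0.094, 0.996, 0.0, -0.0]
ft_force: [-0.1, -0.0, -0.5]
grip_width: 0.0854
grasp_force: 0.0
```

{"op": "drive_tool", "data": {
  "increments": [
    [[-5, -26, 0], [0, 0, 6.9], 1],
    [[-5, -26, 0], [0, 0, 6.9], 1],
    [[-5, -26, 0], [0, 0, 6.9], 1],
    [[-5, -26, 0], [0, 0, 6.9], 1],
    [[-5, -24, 0], [0, 0, 6.9], 1],
    [[0, 0, 0], [0, 0, 0], 1],
    [[0, 0, 0], [0, 0, 0], 1],
    [[0, 0, 0], [0, 0, 0], 1]
  ]
}}

```text
clock: 13.77
eef_pos: [0.4764, -0.0945, 0.1547]
tool_rot: [-0.381, 0.924, 0.0, 0.0]
ft_force: [-0.7, 0.1, 0.4]
grip_width: 0.0853
grasp_force: 0.0
```

Run:
```python
from h import *
pose()
w=camera('wrist');save(w,'w3');s=camera('scene');fit([w],'eye_loupe',(477,-94));fit([w],'flux_jar',(476,-30));fit([s],'dropper_bottle',(534,241))
```

```text
t 13.77 tcp [476.4 -94.5 154.7] yang 134.8 zax [-0.     0.001 -1.   ] w 0.0853 gf 0.0 F [-0.7  0.1  0.4]
eye_loupe 1 xy [477.1 -92.6] hscale 0.847 res 0.036
flux_jar 1 xy [476.  -30.4] hscale 0.966 res 0.025
dropper_bottle 1 xy [535.5 244.7] hscale 0.844 res 0.117
```

View pics/w3.png

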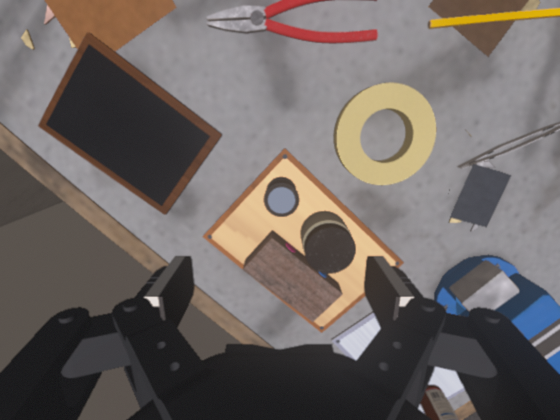

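The wrist view shows the loupe (282,196), jar (327,243) and block (292,275) undisturbed, and the bottle is on the side plate. I descend on the loupe.

{"op": "drive_tool", "data": {
  "increments": [
    [[0, 0.5, -35], [0, 0, 0], 0.8],
    [[0, 0.5, -35], [0, 0, 0], 0.8],
    [[0, 0, -35], [0, 0, 0], 0.8],
    [[0, 0, -25], [0, 0, 0], 0.8],
    [[0, 0, -12], [0, 0, 0], 0.8],
    [[0, 0, -5], [0, 0, 0], 0.8],
    [[0, 0, 0], [0, 0, 0], 0.7],
    [[0, 0, 0], [0, 0, 0], 0.6]
  ]
}}

```text
clock: 14.68
eef_pos: [0.4772, -0.0936, 0.0084]
tool_rot: [-0.382, 0.924, -0.0, 0.0]
ft_force: [-0.0, 0.1, 0.5]
grip_width: 0.0515
grasp_force: 0.0
```

{"op": "drive_tool", "data": {
  "increments": [
    [[0, 0, 0], [0, 0, 0], 0.45],
    [[0, 0, 0], [0, 0, 0], 0.35],
    [[0, 0, 0], [0, 0, 0], 0.25],
    [[0, 0, 0], [0, 0, 0], 0.1],
    [[0, 0, 0], [0, 0, 0], 0],
    [[0, 0, 0], [0, 0, 0], 0],
    [[0, 0, 0], [0, 0, 0], 0],
    [[0, 0, 0], [0, 0, 0], 0]
  ]
}}

```text
clock: 15.35
eef_pos: [0.478, -0.0939, 0.0095]
tool_rot: [-0.382, 0.924, -0.001, 0.002]
ft_force: [-1.6, 1.1, 6.7]
grip_width: 0.0312
grasp_force: 59.3
```

{"op": "drive_tool", "data": {
  "increments": [
    [[0, 0, 20], [0, 0, 0], 0],
    [[0, 0, 30], [0, 0, 0], 0],
    [[0, 0, 35], [0, 0, 0], 0],
    [[3, 15, 20], [0, 0, 0], 0],
    [[6, 30, 5], [0, 0, 0], 0],
    [[8, 35, 0], [0, 0, 0], 0],
    [[8, 35, 0], [0, 0, 0], 0],
    [[8, 35, 0], [0, 0, 0], 0]
  ]
}}

```text
clock: 16.02
eef_pos: [0.51, 0.0575, 0.1189]
tool_rot: [-0.381, 0.924, -0.0, 0.001]
ft_force: [0.9, -0.1, -0.5]
grip_width: 0.0313
grasp_force: 59.5
```

{"op": "drive_tool", "data": {
  "increments": [
    [[8, 35, 0], [0, 0, 0], 0],
    [[5, 25, -10], [0, 0, 0], 0],
    [[0, 0, -30], [0, 0, 0], 0],
    [[0, 0, -30], [0, 0, 0], 0],
    [[0, 0, -20], [0, 0, 0], 0],
    [[0, 0, -12], [0, 0, 0], 0],
    [[0, 0, 0], [0, 0, 0], 0],
    [[0, 0, 0], [0, 0, 0], 0]
  ]
}}

```text
clock: 16.68
eef_pos: [0.522, 0.1161, 0.0156]
tool_rot: [-0.382, 0.924, 0.0, -0.001]
ft_force: [0.4, 0.1, 0.0]
grip_width: 0.0317
grasp_force: 59.4
```

{"op": "drive_tool", "data": {
  "increments": [
    [[0, 0, -4], [0, 0, 0], 0],
    [[0, 0, -2], [0, 0, 0], 0],
    [[0, 0, 0], [0, 0, 0], 0],
    [[0, 0, 0], [0, 0, 0], 0.2],
    [[0, 0, 0], [0, 0, 0], 0.5],
    [[0, 0, 0], [0, 0, 0], 0.8],
    [[0, 0, 10], [0, 0, 0], 0.8],
    [[0, 0, 25], [0, 0, 0], 0.8]
  ]
}}

```text
clock: 17.35
eef_pos: [0.5196, 0.1156, 0.0427]
tool_rot: [-0.382, 0.924, 0.001, -0.003]
ft_force: [-0.3, -0.1, 0.1]
grip_width: 0.0683
grasp_force: 0.0
```

{"op": "drive_tool", "data": {
  "increments": [
    [[0, 0, 35], [0, 0, 0], 1],
    [[0, 0, 40], [0, 0, 0], 1],
    [[-6, -18, 20], [0, 0, -5.6], 1],
    [[-6, -18, 10], [0, 0, -5.6], 1],
    [[-6, -18, 0], [0, 0, -5.6], 1],
    [[-6, -18, 0], [0, 0, -5.6], 1],
    [[-6, -18, 0], [0, 0, -5.6], 1],
    [[-6, -18, 0], [0, 0, -5.6], 1]
  ]
}}

```text
clock: 18.02
eef_pos: [0.4863, 0.0075, 0.151]
tool_rot: [-0.096, 0.995, -0.0, 0.001]
ft_force: [0.6, -0.3, 0.0]
grip_width: 0.0852
grasp_force: 0.0
```

{"op": "drive_tool", "data": {
  "increments": [
    [[-6, -19, 0], [0, 0, -5.6], 1],
    [[-5, -19, 0], [0, 0, -5.6], 1],
    [[0, 0, 0], [0, 0, 0], 1],
    [[0, 0, 0], [0, 0, 0], 1],
    [[0, 0, 0], [0, 0, 0], 1]
  ]
}}

```text
clock: 18.43
eef_pos: [0.4759, -0.0294, 0.1504]
tool_rot: [-0.002, 1.0, 0.0, 0.001]
ft_force: [0.2, 0.4, 0.7]
grip_width: 0.0856
grasp_force: 0.0
```

Run:
```python
from h import *
pose()
w=camera('wrist');save(w,'w4');t=camera('top');fit([w],'flux_jar',(476,-30));fit([t],'eye_loupe',(522,116));fit([t],'dropper_bottle',(533,241))
rect(w,'buff_block',.028)
cv2.imwrite('pics/w4t.png',np.hstack([w['image'][:,:,::-1][60:420],cv2.resize(t['image'][130:230,100:260],(400,250))[:,:,::-1].copy() if 0 else np.vstack([cv2.resize(t['image'][130:230,100:238],(238,172))[:,:,::-1],np.zeros((188,238,3),np.uint8)])]))
```

```text
t 18.43 tcp [475.9 -29.4 150.4] yang 90.2 zax [ 0.001  0.    -1.   ] w 0.0856 gf 0.0 F [0.2 0.4 0.7]
flux_jar 0 xy [476. -30.] hscale 1.0 res 0.0
eye_loupe 0 xy [522. 116.] hscale 1.0 res 0.0
dropper_bottle 1 xy [532.2 243.3] hscale 0.798 res 0.076
buff_block miss
```

View pics/w4t.png

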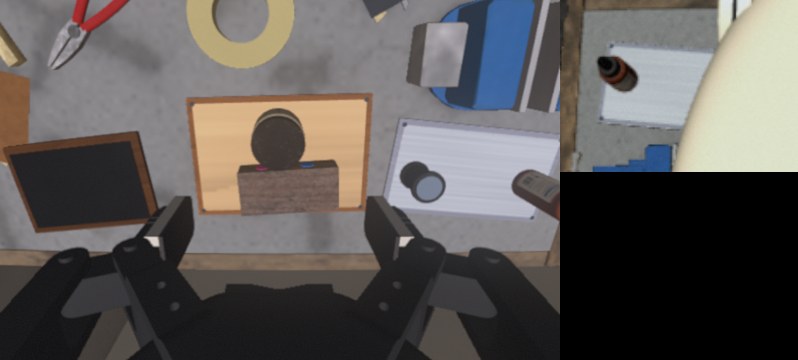

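The jar stands at (278,198), with the block just behind it. The loupe (422,242) and bottle stand upright on the side plate. I grasp the jar along y.

{"op": "drive_tool", "data": {
  "increments": [
    [[0, -1, -35], [0, 0, 0], 1],
    [[0, 0, -35], [0, 0, 0], 1],
    [[0, 0, -30], [0, 0, 0], 1],
    [[0, 0, -22], [0, 0, 0], 1],
    [[0, 0, -12], [0, 0, 0], 1],
    [[0, 0, -4], [0, 0, 0], 1],
    [[0, 0, 0], [0, 0, 0], 0.8],
    [[0, 0, 0], [0, 0, 0], 0.65]
  ]
}}

```text
clock: 19.7
eef_pos: [0.4761, -0.0308, 0.0124]
tool_rot: [-0.001, 1.0, -0.0, 0.0]
ft_force: [0.5, 0.3, 0.1]
grip_width: 0.0636
grasp_force: 0.0
```

{"op": "drive_tool", "data": {
  "increments": [
    [[0, 0, 0], [0, 0, 0], 0.55],
    [[0, 0, 0], [0, 0, 0], 0.45],
    [[0, 0, 0], [0, 0, 0], 0.3],
    [[0, 0, 0], [0, 0, 0], 0],
    [[0, 0, 0], [0, 0, 0], 0],
    [[0, 0, 0], [0, 0, 0], 0],
    [[0, 0, 0], [0, 0, 0], 0]
  ]
}}

```text
clock: 20.28
eef_pos: [0.4771, -0.0308, 0.0134]
tool_rot: [-0.001, 1.0, -0.0, 0.002]
ft_force: [-0.6, 0.2, 5.5]
grip_width: 0.0473
grasp_force: 61.8
```

{"op": "drive_tool", "data": {
  "increments": [
    [[0, 0, 20], [0, 0, 0], 0],
    [[0, 0, 30], [0, 0, 0], 0],
    [[0, 0, 30], [0, 0, 0], 0],
    [[4, 14, 20], [0, 0, 6.9], 0],
    [[5, 16, 10], [0, 0, 6.9], 0],
    [[5, 16, 0], [0, 0, 6.9], 0],
    [[5, 16, 0], [0, 0, 6.9], 0],
    [[5, 16, 0], [0, 0, 6.9], 0]
  ]
}}

```text
clock: 20.95
eef_pos: [0.4997, 0.0479, 0.1225]
tool_rot: [-0.3, 0.954, -0.0, 0.001]
ft_force: [0.6, -0.0, -0.8]
grip_width: 0.0472
grasp_force: 61.9
```

{"op": "drive_tool", "data": {
  "increments": [
    [[5, 17, 0], [0, 0, 6.9], 0],
    [[5, 17, 0], [0, 0, 6.9], 0],
    [[5, 17, 0], [0, 0, 6.9], 0],
    [[5, 17, 0], [0, 0, 6.9], 0],
    [[5, 17, 0], [0, 0, 6.9], 0],
    [[5, 17, 0], [0, 0, 6.9], 0],
    [[5, 16, 0], [0, 0, 6.9], 0],
    [[5, 14, 0], [0, 0, 6.9], 0]
  ]
}}

```text
clock: 21.62
eef_pos: [0.5394, 0.1803, 0.1218]
tool_rot: [0.708, -0.706, -0.0, 0.0]
ft_force: [-0.1, -0.3, -1.5]
grip_width: 0.0469
grasp_force: 61.8
```

{"op": "drive_tool", "data": {
  "increments": [
    [[0, 0, -25], [0, 0, 0], 0],
    [[0, 0, 0], [0, 0, 0], 0],
    [[0, 0, 0], [0, 0, 0], 0]
  ]
}}

```text
clock: 21.87
eef_pos: [0.5375, 0.1787, 0.0954]
tool_rot: [-0.706, 0.708, 0.001, -0.002]
ft_force: [-1.0, -0.1, -1.2]
grip_width: 0.0476
grasp_force: 62.1
```

Run:
```python
from h import *
pose()
w=camera('wrist');s=camera('scene')
fit([w],'eye_loupe',(522,116));fit([w],'dropper_bottle',(533,241));fit([s],'eye_loupe',(522,116));fit([s],'dropper_bottle',(533,241))
cv2.imwrite('pics/w5.png',np.hstack([w['image'][:,:,::-1],np.vstack([cv2.resize(s['image'][120:240,190:310],(240,240))[:,:,::-1],np.zeros((180,240,3),np.uint8)])]))
```

```text
t 21.87 tcp [537.5 178.7  95.4] yang 179.8 zax [-0.005 -0.002 -1.   ] w 0.0476 gf 62.1 F [-1.  -0.1 -1.2]
eye_loupe 1 xy [522.8 114.4] hscale 1.016 res 0.027
dropper_bottle 1 xy [416.2 445.2] hscale -0.037 res 1.0
eye_loupe 1 xy [522.1 114.7] hscale 0.9 res 0.107
dropper_bottle 1 xy [531.7 242.2] hscale 0.818 res 0.104
```

View pics/w5.png

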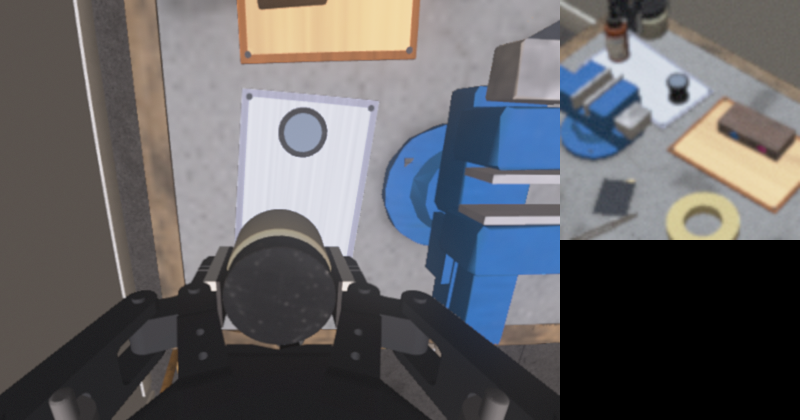

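The jar is held upright over the plate. The loupe (303,132) and bottle stand, and the wide linkage points toward the vice with clearance. I lower it and release.

{"op": "drive_tool", "data": {
  "increments": [
    [[0, 0, -25], [0, 0, 0], 0],
    [[0, 0, -25], [0, 0, 0], 0],
    [[0, 0, -15], [0, 0, 0], 0],
    [[0, 0, -8], [0, 0, 0], 0],
    [[0, 0, -5], [0, 0, 0], 0],
    [[0, 0, -3], [0, 0, 0], 0],
    [[0, 0, 0], [0, 0, 0], 0],
    [[0, 0, 0], [0, 0, 0], 0]
  ]
}}

```text
clock: 22.83
eef_pos: [0.5403, 0.1795, 0.0168]
tool_rot: [-0.706, 0.708, -0.0, 0.001]
ft_force: [0.8, -0.6, -0.4]
grip_width: 0.0475
grasp_force: 62.1
```

{"op": "drive_tool", "data": {
  "increments": [
    [[0, 0, -3], [0, 0, 0], 0],
    [[0, 0, 0], [0, 0, 0], 0],
    [[0, 0, 0], [0, 0, 0], 0.3],
    [[0, 0, 0], [0, 0, 0], 0.6],
    [[0, 0, 0], [0, 0, 0], 0.85],
    [[0, 0, 10], [0, 0, 0], 0.85],
    [[0, 0, 25], [0, 0, 0], 0.85],
    [[0, 0, 35], [0, 0, 0], 0.85]
  ]
}}

```text
clock: 23.5
eef_pos: [0.5368, 0.1784, 0.0812]
tool_rot: [-0.706, 0.708, 0.002, -0.003]
ft_force: [0.5, 0.6, -0.3]
grip_width: 0.0725
grasp_force: 0.0
```

{"op": "drive_tool", "data": {
  "increments": [
    [[0, 0, 40], [0, 0, 0], 1],
    [[-1, -24, 15], [0, 0, 0.5], 1],
    [[-1, -35, 0], [0, 0, 0.5], 1],
    [[-2, -35, 0], [0, 0, 0.5], 1],
    [[-2, -35, 0], [0, 0, 0.5], 1],
    [[-2, -35, 0], [0, 0, 0.5], 1],
    [[-2, -24, 0], [0, 0, 0.5], 1],
    [[-2, -11, 0], [0, 0, 0.5], 1]
  ]
}}

```text
clock: 24.17
eef_pos: [0.5272, -0.023, 0.1389]
tool_rot: [0.726, -0.688, 0.001, 0.0]
ft_force: [0.6, -0.3, -0.2]
grip_width: 0.0855
grasp_force: 0.0
```

{"op": "drive_tool", "data": {
  "increments": [
    [[0, 0, 0], [0, 0, 0], 1],
    [[0, 0, 0], [0, 0, 0], 1],
    [[0, 0, 0], [0, 0, 0], 1]
  ]
}}

```text
clock: 24.42
eef_pos: [0.5277, -0.019, 0.1383]
tool_rot: [0.727, -0.686, 0.0, -0.0]
ft_force: [0.0, 0.3, 1.0]
grip_width: 0.0854
grasp_force: 0.0
```

Run:
```python
from h import *
pose()
w=camera('wrist');s=camera('scene')
rect(w,'buff_block',.028);rect(w,'polishing_pad',.01)
for q,x in [('eye_loupe',(522,116)),('dropper_bottle',(533,241)),('flux_jar',(540,179))]: fit([s],q,x)
cv2.imwrite('pics/w6.png',np.hstack([w['image'][:,:,::-1],np.vstack([cv2.resize(s['image'][120:240,190:310],(240,240))[:,:,::-1],np.zeros((180,240,3),np.uint8)])]))
```

```text
t 24.42 tcp [527.7 -19.  138.3] yang -176.7 zax [ 0.001  0.    -1.   ] w 0.0854 gf 0.0 F [0.  0.3 1. ]
buff_block 0.85 [532.1 -20.8] [ 49.  100.8] 4.7
polishing_pad 0.72 [ 529.2 -174. ] [104.1  22.2] 3.4
eye_loupe 1 xy [530.4 130.2] hscale 0.0 res 1.092
dropper_bottle 1 xy [534.2 244.7] hscale 0.853 res 0.08
flux_jar 1 xy [543.  179.2] hscale 0.876 res 0.054
```

View pics/w6.png

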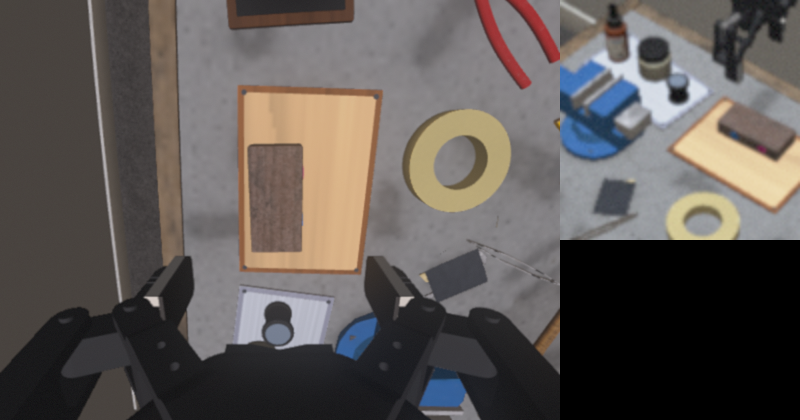

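All three stand on the side plate, and the block shows at (275,198) in the wrist view. Now I grasp the block.

{"op": "drive_tool", "data": {
  "increments": [
    [[2, -1, -35], [0, 0, 0.8], 1],
    [[0, 0, -35], [0, 0, 0], 1],
    [[0, 0, -30], [0, 0, 0], 1],
    [[0, 0, -20], [0, 0, 0], 1],
    [[0, 0, -10], [0, 0, 0], 1],
    [[0, 0, -5], [0, 0, 0], 1],
    [[0, 0, -1], [0, 0, 0], 1],
    [[0, 0, 0], [0, 0, 0], 1]
  ]
}}

```text
clock: 25.43
eef_pos: [0.5304, -0.0207, 0.0026]
tool_rot: [0.732, -0.681, 0.001, -0.001]
ft_force: [-1.3, 0.3, -0.0]
grip_width: 0.0856
grasp_force: 0.0
```

{"op": "drive_tool", "data": {
  "increments": [
    [[0, 0, 0], [0, 0, 0], 0.8],
    [[0, 0, 0], [0, 0, 0], 0.65],
    [[0, 0, 0], [0, 0, 0], 0.55],
    [[0, 0, 0], [0, 0, 0], 0.4],
    [[0, 0, 0], [0, 0, 0], 0],
    [[0, 0, 0], [0, 0, 0], 0],
    [[0, 0, 0], [0, 0, 0], 0],
    [[0, 0, 0], [0, 0, 0], 0]
  ]
}}

```text
clock: 26.1
eef_pos: [0.5307, -0.0208, 0.0032]
tool_rot: [0.732, -0.681, 0.001, -0.001]
ft_force: [-0.7, -0.3, 6.1]
grip_width: 0.0472
grasp_force: 63.7
```

{"op": "drive_tool", "data": {
  "increments": [
    [[0, 0, 15], [0, 0, 0], 0],
    [[0, 0, 30], [0, 0, 0], 0],
    [[0, -10, 25], [0, 0, 0], 0],
    [[0, -25, 0], [0, 0, 0.4], 0],
    [[0, -35, 0], [0, 0, 0.4], 0],
    [[1, -35, 0], [0, 0, 0.4], 0],
    [[1, -35, 0], [0, 0, 0.4], 0],
    [[0, -35, 0], [0, 0, 0.4], 0]
  ]
}}

```text
clock: 26.77
eef_pos: [0.5312, -0.1971, 0.0718]
tool_rot: [0.744, -0.668, -0.0, 0.0]
ft_force: [0.6, -0.1, -1.2]
grip_width: 0.0467
grasp_force: 63.0
```

{"op": "drive_tool", "data": {
  "increments": [
    [[0, -30, 0], [0, 0, 0.4], 0],
    [[0, -15, 0], [0, 0, 0], 0],
    [[0, 0, 0], [0, 0, 0], 0],
    [[0, 0, 0], [0, 0, 0], 0],
    [[0, 0, 0], [0, 0, 0], 0]
  ]
}}

```text
clock: 27.18
eef_pos: [0.5311, -0.2396, 0.0714]
tool_rot: [0.746, -0.666, -0.001, -0.0]
ft_force: [-0.4, 0.2, -2.2]
grip_width: 0.047
grasp_force: 63.0
```

Run:
```python
from h import *
pose();o=get_obs()
w=camera('wrist');s=camera('scene')
z=o['eef_pos'][2]
rect(w,'buff_block',z+.0248);rect(s,'buff_block',z+.02);rect(w,'polishing_pad',.01);rect(s,'polishing_pad',.01)
cv2.imwrite('pics/w7.png',np.hstack([w['image'][:,:,::-1],np.vstack([cv2.resize(s['image'][160:280,290:410],(240,240))[:,:,::-1],np.zeros((180,240,3),np.uint8)])]))
```

```text
t 27.18 tcp [ 531.1 -239.6   71.4] yang -173.4 zax [-0.001  0.001 -1.   ] w 0.047 gf 63.0 F [-0.4  0.2 -2.2]
buff_block 0.74 [ 533.5 -248.2] [48.  88.4] 6.9
buff_block 0.77 [ 528.5 -268.8] [66.4 50.1] 6.0
polishing_pad 0.72 [ 539.  -264.2] [104.  107.4] 6.8
polishing_pad 0.59 [ 529.3 -244.9] [106.  148.6] 7.1
```

View pics/w7.png

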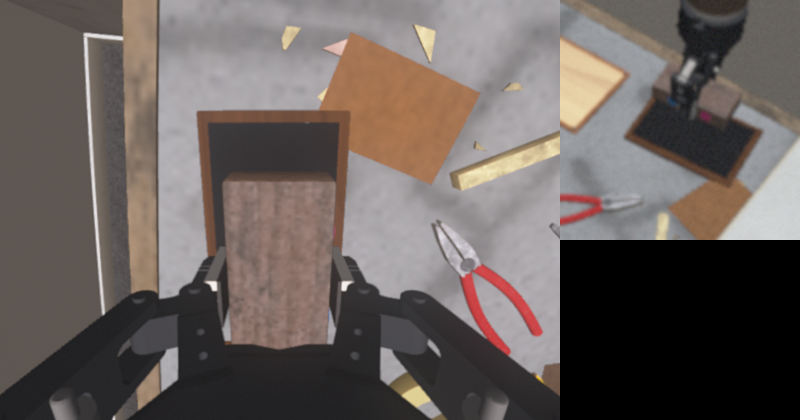

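The block is held straight over the pad, and the wrist view puts both centres within about 3 mm. I lower it.

{"op": "drive_tool", "data": {
  "increments": [
    [[2, -1, -20], [0, 0, 0], 0],
    [[0, 0, -20], [0, 0, 0], 0],
    [[0, 0, -12], [0, 0, 0], 0],
    [[0, 0, -5], [0, 0, 0], 0],
    [[0, 0, -2], [0, 0, 0], 0],
    [[0, 0, -1.5], [0, 0, 0], 0],
    [[0, 0, 0], [0, 0, 0], 0],
    [[0, 0, 0], [0, 0, 0], 0]
  ]
}}

```text
clock: 28.15
eef_pos: [0.5343, -0.2421, 0.0123]
tool_rot: [0.746, -0.666, 0.001, -0.0]
ft_force: [-0.7, 0.7, -1.1]
grip_width: 0.047
grasp_force: 62.9
```

{"op": "drive_tool", "data": {
  "increments": [
    [[0, 0, -2], [0, 0, 0], 0],
    [[0, 0, -1], [0, 0, 0], 0],
    [[0, 0, 0], [0, 0, 0], 0.3],
    [[0, 0, 0], [0, 0, 0], 0.6],
    [[0, 0, 0], [0, 0, 0], 1],
    [[0, 0, 0], [0, 0, 0], 1],
    [[0, 0, 20], [0, 0, 0], 1],
    [[0, 0, 30], [0, 0, 0], 1]
  ]
}}

```text
clock: 28.82
eef_pos: [0.5305, -0.2404, 0.0552]
tool_rot: [0.746, -0.666, -0.004, 0.001]
ft_force: [0.5, -0.1, -0.1]
grip_width: 0.0853
grasp_force: 0.0
```

{"op": "drive_tool", "data": {
  "increments": [
    [[0, 0, 40], [0, 0, 0], 1],
    [[0, 15, 35], [0, 0, -0.5], 1],
    [[0, 35, 0], [0, 0, -0.5], 1],
    [[0, 35, 0], [0, 0, -0.5], 1],
    [[0, 35, 0], [0, 0, -0.5], 1],
    [[0, 35, 0], [0, 0, -0.5], 1],
    [[0, 35, 0], [0, 0, -0.5], 1],
    [[0, 35, 0], [0, 0, -0.5], 1]
  ]
}}

```text
clock: 29.48
eef_pos: [0.5332, -0.0152, 0.1334]
tool_rot: [0.725, -0.689, 0.0, -0.0]
ft_force: [0.2, 0.8, 0.4]
grip_width: 0.085
grasp_force: 0.0
```

Run:
```python
from h import *
pose()
w=camera('wrist');s=camera('scene');t=camera('top')
for c in (w,s,t): rect(c,'buff_block',.034);rect(c,'polishing_pad',.01)
for q,x in [('eye_loupe',(522,116)),('dropper_bottle',(533,241)),('flux_jar',(540,179))]: fit([s],q,x);fit([w],q,x)
```

```text
t 29.48 tcp [533.2 -15.2 133.4] yang -177.0 zax [ 0.  0. -1.] w 0.085 gf 0.0 F [0.2 0.8 0.4]
buff_block miss
polishing_pad 0.72 [ 528.4 -171.6] [104.8  16.8] 3.1
buff_block 0.6 [ 524.5 -243.6] [ 62.1 103.6] 5.0
polishing_pad 0.57 [ 530.1 -244.3] [107.3 148.1] 6.9
buff_block 0.89 [ 531.5 -237.6] [ 54.1 105. ] 6.2
polishing_pad miss
eye_loupe 1 xy [540.3  93.6] hscale 0.515 res 0.884
eye_loupe 1 xy [522.8 117.3] hscale 0.897 res 0.059
dropper_bottle 1 xy [533.4 243.3] hscale 0.882 res 0.111
dropper_bottle 0 xy [533. 241.] hscale 1.0 res 0.0
flux_jar 1 xy [543.  179.2] hscale 0.839 res 0.058
flux_jar 0 xy [540. 179.] hscale 1.0 res 0.0
```

{"op": "drive_tool", "data": {
  "increments": [
    [[1, 30, 0], [0, 0, -0.5], 1],
    [[1, 35, 0], [0, 0, -0.5], 1],
    [[1, 35, 0], [0, 0, -0.5], 1],
    [[1, 35, 0], [0, 0, -0.5], 1],
    [[2, 35, 0], [0, 0, -0.5], 1],
    [[1, 20, 0], [0, 0, -0.5], 1],
    [[0, 2, 0], [0, 0, 0], 1],
    [[0, 0, 0], [0, 0, 0], 1]
  ]
}}

```text
clock: 31.3
eef_pos: [0.5403, 0.1766, 0.1331]
tool_rot: [0.708, -0.706, 0.0, 0.0]
ft_force: [-0.6, 0.7, -0.6]
grip_width: 0.0848
grasp_force: 0.0
```

{"op": "drive_tool", "data": {
  "increments": [
    [[0, 0, 0], [0, 0, 0], 1],
    [[0, 0, 0], [0, 0, 0], 1]
  ]
}}

```text
clock: 31.47
eef_pos: [0.5404, 0.1741, 0.1332]
tool_rot: [-0.707, 0.707, -0.0, -0.0]
ft_force: [-0.1, -0.4, -0.6]
grip_width: 0.0854
grasp_force: 0.0
```

Run:
```python
from h import *
pose()
w=camera('wrist');save(w,'w8')
for q,x in [('eye_loupe',(522,116)),('flux_jar',(540,179)),('dropper_bottle',(533,242))]: fit([w],q,x)
```

```text
t 31.47 tcp [540.4 174.1 133.2] yang 179.9 zax [-0.    -0.001 -1.   ] w 0.0854 gf 0.0 F [-0.1 -0.4 -0.6]
eye_loupe 1 xy [522.9 114.7] hscale 0.969 res 0.031
flux_jar 1 xy [542.1 177.5] hscale 0.923 res 0.023
dropper_bottle 1 xy [532.8 241.8] hscale 0.957 res 0.065
```

View pics/w8.png

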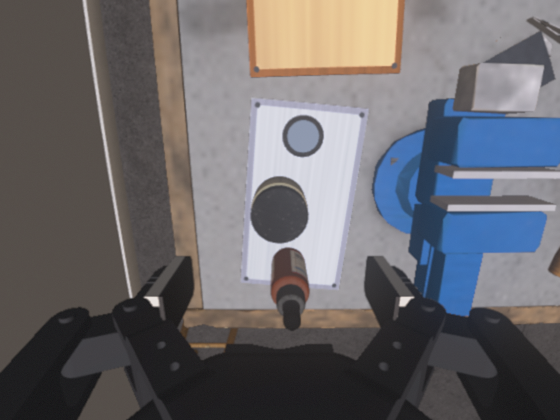

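Loupe (303,136), jar (280,210) and bottle (290,290) all stand on the plate. I grasp the jar.

{"op": "drive_tool", "data": {
  "increments": [
    [[1, 4, -10], [0, 0, 0], 1],
    [[0, 0, -30], [0, 0, 0], 1],
    [[0, 0, -30], [0, 0, 0], 1],
    [[0, 0, -25], [0, 0, 0], 1],
    [[0, 0, -15], [0, 0, 0], 1],
    [[0, 0, -9], [0, 0, 0], 1],
    [[0, 0, 0], [0, 0, 0], 0.8],
    [[0, 0, 0], [0, 0, 0], 0.65]
  ]
}}

```text
clock: 32.33
eef_pos: [0.5415, 0.1792, 0.0141]
tool_rot: [0.707, -0.707, -0.0, 0.0]
ft_force: [0.2, -0.2, -0.2]
grip_width: 0.064
grasp_force: 0.0
```

{"op": "drive_tool", "data": {
  "increments": [
    [[0, 0, 0], [0, 0, 0], 0.55],
    [[0, 0, 0], [0, 0, 0], 0.45],
    [[0, 0, 0], [0, 0, 0], 0.3],
    [[0, 0, 0], [0, 0, 0], 0],
    [[0, 0, 0], [0, 0, 0], 0],
    [[0, 0, 0], [0, 0, 0], 0],
    [[0, 0, 0], [0, 0, 0], 0]
  ]
}}

```text
clock: 32.92
eef_pos: [0.5429, 0.1797, 0.016]
tool_rot: [0.707, -0.707, 0.001, -0.002]
ft_force: [1.1, -0.3, 6.5]
grip_width: 0.0472
grasp_force: 62.4
```

{"op": "drive_tool", "data": {
  "increments": [
    [[0, 0, 20], [0, 0, 0], 0],
    [[0, 0, 30], [0, 0, 0], 0],
    [[0, 0, 30], [0, 0, 0], 0],
    [[-5, -15, 20], [0, 0, 0], 0],
    [[-10, -30, 0], [0, 0, 0], 0],
    [[-11, -35, 0], [0, 0, 0], 0],
    [[-11, -35, 0], [0, 0, 0], 0],
    [[-11, -35, 0], [0, 0, 0], 0]
  ]
}}

```text
clock: 33.58
eef_pos: [0.4925, 0.0281, 0.1143]
tool_rot: [0.708, -0.707, 0.0, 0.0]
ft_force: [1.2, -0.8, -1.5]
grip_width: 0.0468
grasp_force: 62.0
```

{"op": "drive_tool", "data": {
  "increments": [
    [[-11, -35, 0], [0, 0, 0], 0],
    [[-7, -25, -10], [0, 0, 0], 0],
    [[0, 0, -30], [0, 0, 0], 0],
    [[0, 0, -30], [0, 0, 0], 0],
    [[0, 0, -15], [0, 0, 0], 0],
    [[0, 0, -8], [0, 0, 0], 0],
    [[0, 0, 0], [0, 0, 0], 0],
    [[0, 0, 0], [0, 0, 0], 0]
  ]
}}

```text
clock: 34.25
eef_pos: [0.4757, -0.0307, 0.0215]
tool_rot: [0.707, -0.707, -0.0, 0.0]
ft_force: [1.0, 0.7, -0.9]
grip_width: 0.0471
grasp_force: 62.0
```

{"op": "drive_tool", "data": {
  "increments": [
    [[0, 0, -3], [0, 0, 0], 0],
    [[0, 0, -2.5], [0, 0, 0], 0],
    [[0, 0, 0], [0, 0, 0], 0],
    [[0, 0, 0], [0, 0, 0], 0.3],
    [[0, 0, 0], [0, 0, 0], 0.6],
    [[0, 0, 0], [0, 0, 0], 0.9],
    [[0, 0, 15], [0, 0, 0], 0.9],
    [[0, 0, 30], [0, 0, 0], 0.9]
  ]
}}

```text
clock: 34.92
eef_pos: [0.4725, -0.0305, 0.0585]
tool_rot: [0.707, -0.707, -0.003, 0.002]
ft_force: [-0.4, -0.6, -0.1]
grip_width: 0.0768
grasp_force: 0.0
```

{"op": "drive_tool", "data": {
  "increments": [
    [[0, 0, 35], [0, 0, 0], 1],
    [[6, 18, 35], [0, 0, -5.6], 1],
    [[6, 18, 10], [0, 0, -5.6], 1],
    [[6, 18, 0], [0, 0, -5.6], 1],
    [[6, 18, 0], [0, 0, -5.6], 1],
    [[6, 18, 0], [0, 0, -5.6], 1],
    [[6, 18, 0], [0, 0, -5.6], 1],
    [[6, 18, 0], [0, 0, -5.6], 1]
  ]
}}

```text
clock: 35.58
eef_pos: [0.5179, 0.0962, 0.1413]
tool_rot: [-0.427, 0.904, -0.0, 0.0]
ft_force: [1.1, -0.3, 0.4]
grip_width: 0.0855
grasp_force: 0.0
```

{"op": "drive_tool", "data": {
  "increments": [
    [[6, 19, 0], [0, 0, -5.6], 1],
    [[0, 0, 0], [0, 0, 0], 1],
    [[0, 0, 0], [0, 0, 0], 1],
    [[0, 0, 0], [0, 0, 0], 1]
  ]
}}

```text
clock: 35.92
eef_pos: [0.5232, 0.1139, 0.1408]
tool_rot: [-0.385, 0.923, -0.0, -0.0]
ft_force: [0.1, -0.3, -0.5]
grip_width: 0.0856
grasp_force: 0.0
```

Run:
```python
from h import *
pose()
w=camera('wrist');s=camera('scene');t=camera('top')
for q,x in [('eye_loupe',(522,116)),('flux_jar',(476,-30))]: fit([w],q,x)
fit([s],'flux_jar',(476,-30))
```

```text
t 35.92 tcp [523.2 113.9 140.8] yang 135.3 zax [-0. -0. -1.] w 0.0856 gf 0.0 F [ 0.1 -0.3 -0.5]
eye_loupe 1 xy [524.7 116.1] hscale 0.759 res 0.047
flux_jar 1 xy [477.1 -34.4] hscale 0.953 res 0.021
flux_jar 1 xy [477.1 -33.2] hscale 0.939 res 0.063
```

The jar is back within about 4 mm. Next is the loupe.

{"op": "drive_tool", "data": {
  "increments": [
    [[0.5, 1.5, -35], [0, 0, 0], 1],
    [[0, 0, -35], [0, 0, 0], 1],
    [[0, 0, -30], [0, 0, 0], 1],
    [[0, 0, -20], [0, 0, 0], 0.9],
    [[0, 0, -9], [0, 0, 0], 0.9],
    [[0, 0, -3], [0, 0, 0], 0.8],
    [[0, 0, 0], [0, 0, 0], 0.7],
    [[0, 0, 0], [0, 0, 0], 0.55]
  ]
}}

```text
clock: 36.88
eef_pos: [0.5253, 0.1159, 0.0101]
tool_rot: [-0.384, 0.923, -0.0, 0.001]
ft_force: [0.7, 0.2, 0.5]
grip_width: 0.0492
grasp_force: 0.0
```

{"op": "drive_tool", "data": {
  "increments": [
    [[0, 0, 0], [0, 0, 0], 0.45],
    [[0, 0, 0], [0, 0, 0], 0.35],
    [[0, 0, 0], [0, 0, 0], 0.25],
    [[0, 0, 0], [0, 0, 0], 0.1],
    [[0, 0, 0], [0, 0, 0], 0],
    [[0, 0, 0], [0, 0, 0], 0],
    [[0, 0, 0], [0, 0, 0], 0],
    [[0, 0, 0], [0, 0, 0], 0]
  ]
}}

```text
clock: 37.55
eef_pos: [0.5256, 0.1161, 0.0108]
tool_rot: [-0.384, 0.923, -0.0, 0.002]
ft_force: [-0.3, 0.2, 6.8]
grip_width: 0.0317
grasp_force: 59.2
```

{"op": "drive_tool", "data": {
  "increments": [
    [[0, 0, 20], [0, 0, 0], 0],
    [[0, 0, 30], [0, 0, 0], 0],
    [[0, 0, 35], [0, 0, 0], 0],
    [[-3, -14, 20], [0, 0, 0], 0],
    [[-6, -30, 5], [0, 0, 0], 0],
    [[-8, -35, 0], [0, 0, 0], 0],
    [[-8, -35, 0], [0, 0, 0], 0],
    [[-8, -35, 0], [0, 0, 0], 0]
  ]
}}

```text
clock: 38.22
eef_pos: [0.4908, -0.0344, 0.1197]
tool_rot: [-0.385, 0.923, -0.0, 0.001]
ft_force: [0.3, -0.5, -0.1]
grip_width: 0.0317
grasp_force: 59.4
```

{"op": "drive_tool", "data": {
  "increments": [
    [[-8, -35, 0], [0, 0, 0], 0],
    [[-5, -24, -10], [0, 0, 0], 0],
    [[0, 0, -30], [0, 0, 0], 0],
    [[0, 0, -30], [0, 0, 0], 0],
    [[0, 0, -20], [0, 0, 0], 0],
    [[0, 0, -12], [0, 0, 0], 0],
    [[0, 0, 0], [0, 0, 0], 0],
    [[0, 0, 0], [0, 0, 0], 0]
  ]
}}

```text
clock: 38.88
eef_pos: [0.4776, -0.0922, 0.0168]
tool_rot: [-0.384, 0.923, 0.0, -0.0]
ft_force: [-0.1, 0.5, 0.2]
grip_width: 0.0315
grasp_force: 59.5
```

{"op": "drive_tool", "data": {
  "increments": [
    [[1, 0, -4], [0, 0, 0], 0],
    [[0, 0, -2], [0, 0, 0], 0],
    [[0, 0, 0], [0, 0, 0], 0],
    [[0, 0, 0], [0, 0, 0], 0.25],
    [[0, 0, 0], [0, 0, 0], 0.45],
    [[0, 0, 0], [0, 0, 0], 0.6],
    [[0, 0, 10], [0, 0, 0], 0.6],
    [[0, 0, 30], [0, 0, 0], 0.6]
  ]
}}

```text
clock: 39.55
eef_pos: [0.4754, -0.0916, 0.0483]
tool_rot: [-0.384, 0.923, 0.002, -0.004]
ft_force: [0.7, 0.2, -0.9]
grip_width: 0.0508
grasp_force: 0.0
```

{"op": "drive_tool", "data": {
  "increments": [
    [[0, 0, 40], [0, 0, 0], 1],
    [[0, 0, 40], [0, 0, 0], 1],
    [[4, 26, 20], [0, 0, -6.9], 1],
    [[4, 26, 0], [0, 0, -6.9], 1],
    [[4, 26, 0], [0, 0, -6.9], 1],
    [[4, 26, 0], [0, 0, -6.9], 1],
    [[4, 26, 0], [0, 0, -6.9], 1],
    [[4, 26, 0], [0, 0, -6.9], 1]
  ]
}}

```text
clock: 40.22
eef_pos: [0.5031, 0.065, 0.152]
tool_rot: [-0.03, 1.0, 0.0, 0.001]
ft_force: [0.1, 0.1, 0.7]
grip_width: 0.0853
grasp_force: 0.0
```

{"op": "drive_tool", "data": {
  "increments": [
    [[4, 26, 0], [0, 0, -6.9], 1],
    [[4, 26, 0], [0, 0, -6.9], 1],
    [[4, 26, 0], [0, 0, -6.9], 1],
    [[4, 26, 0], [0, 0, -6.9], 1],
    [[5, 26, 0], [0, 0, -6.9], 1],
    [[5, 25, 0], [0, 0, -6.9], 1],
    [[5, 23, 0], [0, 0, -6.9], 1],
    [[0, 0, 0], [0, 0, 0], 1]
  ]
}}

```text
clock: 40.88
eef_pos: [0.5347, 0.246, 0.1516]
tool_rot: [0.378, 0.926, 0.002, 0.0]
ft_force: [0.2, -0.4, 0.8]
grip_width: 0.0853
grasp_force: 0.0
```

{"op": "drive_tool", "data": {
  "increments": [
    [[0, 0, 0], [0, 0, 0], 1],
    [[0, 0, 0], [0, 0, 0], 1]
  ]
}}

```text
clock: 41.05
eef_pos: [0.5336, 0.2413, 0.1512]
tool_rot: [0.378, 0.926, -0.0, 0.0]
ft_force: [0.4, 0.7, -0.7]
grip_width: 0.0858
grasp_force: 0.0
```

Run:
```python
from h import *
pose()
w=camera('wrist');save(w,'w9');s=camera('scene');t=camera('top')
fit([w],'dropper_bottle',(533,242))
for q,x in [('eye_loupe',(477,-94)),('flux_jar',(476,-30))]:
  for c in (s,t): fit([c],q,x)
```

```text
t 41.05 tcp [533.6 241.3 151.2] yang 45.6 zax [-0.    -0.001 -1.   ] w 0.0858 gf 0.0 F [ 0.4  0.7 -0.7]
dropper_bottle 1 xy [532.  242.1] hscale 1.002 res 0.042
eye_loupe 1 xy [476.5 -93.3] hscale 0.916 res 0.06
eye_loupe 1 xy [479. -95.] hscale 0.424 res 0.077
flux_jar 1 xy [478.2 -32.3] hscale 0.891 res 0.054
flux_jar 1 xy [476.5 -33.5] hscale 0.701 res 0.045
```

View pics/w9.png

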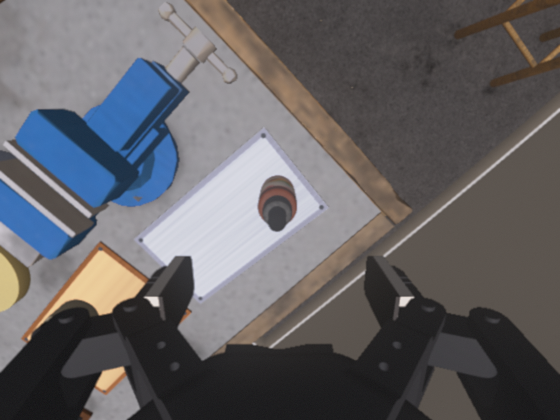

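The bottle stands alone on the plate at (277,205), and the loupe and jar are back near their spots. I grasp the bottle.

{"op": "drive_tool", "data": {
  "increments": [
    [[-1, 0, -30], [0, 0, 0], 1],
    [[0, 0, -30], [0, 0, 0], 1],
    [[0, 0, -30], [0, 0, 0], 1],
    [[0, 0, -15], [0, 0, 0], 1],
    [[0, 0, -6], [0, 0, 0], 0.8],
    [[0, 0, 0], [0, 0, 0], 0.6],
    [[0, 0, 0], [0, 0, 0], 0.45],
    [[0, 0, 0], [0, 0, 0], 0.35]
  ]
}}

```text
clock: 42.12
eef_pos: [0.5344, 0.2423, 0.0416]
tool_rot: [0.379, 0.926, 0.001, 0.001]
ft_force: [-0.5, -0.1, 0.4]
grip_width: 0.0392
grasp_force: 0.0
```

{"op": "drive_tool", "data": {
  "increments": [
    [[0, 0, 0], [0, 0, 0], 0.25],
    [[0, 0, 0], [0, 0, 0], 0.1],
    [[0, 0, 0], [0, 0, 0], 0],
    [[0, 0, 0], [0, 0, 0], 0],
    [[0, 0, 0], [0, 0, 0], 0],
    [[0, 0, 0], [0, 0, 0], 0]
  ]
}}

```text
clock: 42.62
eef_pos: [0.5343, 0.2423, 0.0418]
tool_rot: [0.379, 0.926, 0.001, 0.001]
ft_force: [-1.2, -1.0, 6.6]
grip_width: 0.0307
grasp_force: 59.2
```

{"op": "drive_tool", "data": {
  "increments": [
    [[0, 0, 20], [0, 0, 0], 0],
    [[0, 0, 30], [0, 0, 0], 0],
    [[0, 0, 30], [0, 0, 0], 0],
    [[-5, -16, 10], [0, 0, 0], 0],
    [[-10, -32, 0], [0, 0, 0], 0],
    [[-11, -36, 0], [0, 0, 0], 0],
    [[-11, -36, 0], [0, 0, 0], 0],
    [[-11, -35, 0], [0, 0, 0], 0]
  ]
}}

```text
clock: 43.28
eef_pos: [0.4843, 0.0855, 0.1301]
tool_rot: [0.378, 0.926, 0.0, 0.0]
ft_force: [1.4, -0.6, -1.0]
grip_width: 0.0306
grasp_force: 59.5
```

{"op": "drive_tool", "data": {
  "increments": [
    [[-9, -32, 0], [0, 0, 0], 0],
    [[-4, -17, -10], [0, 0, 0], 0],
    [[0, 0, -25], [0, 0, 0], 0],
    [[0, 0, -25], [0, 0, 0], 0],
    [[0, 0, -15], [0, 0, 0], 0],
    [[0, 0, -7], [0, 0, 0], 0],
    [[0, 0, 0], [0, 0, 0], 0],
    [[0, 0, 0], [0, 0, 0], 0]
  ]
}}

```text
clock: 43.95
eef_pos: [0.4723, 0.0378, 0.0482]
tool_rot: [0.378, 0.926, 0.0, 0.0]
ft_force: [0.5, -0.1, -1.4]
grip_width: 0.0303
grasp_force: 59.5
```

{"op": "drive_tool", "data": {
  "increments": [
    [[0.5, 0.5, -4], [0, 0, 0], 0],
    [[0, 0, -2], [0, 0, 0], 0],
    [[0, 0, -0.7], [0, 0, 0], 0],
    [[0, 0, 0], [0, 0, 0], 0],
    [[0, 0, 0], [0, 0, 0], 0]
  ]
}}

```text
clock: 44.37
eef_pos: [0.4734, 0.0385, 0.0419]
tool_rot: [0.378, 0.926, 0.001, 0.001]
ft_force: [1.0, 0.7, 3.1]
grip_width: 0.0304
grasp_force: 59.7
```

{"op": "drive_tool", "data": {
  "increments": [
    [[0, 0, 0], [0, 0, 0], 0.3],
    [[0, 0, 0], [0, 0, 0], 0.5],
    [[0, 0, 0], [0, 0, 0], 0.8],
    [[0, 0, 0], [0, 0, 0], 0.9],
    [[0, 0, 20], [0, 0, 0], 0.9],
    [[0, 0, 30], [0, 0, 0], 0.9],
    [[0, 0, 35], [0, 0, 0], 0.9],
    [[0, 0, 40], [0, 0, 0], 0.9]
  ]
}}

```text
clock: 45.03
eef_pos: [0.4707, 0.038, 0.1658]
tool_rot: [0.379, 0.926, -0.001, -0.002]
ft_force: [1.2, 0.0, 0.6]
grip_width: 0.0771
grasp_force: 0.0
```

{"op": "drive_tool", "data": {
  "increments": [
    [[0, 0, 20], [0, 0, 5.6], 1],
    [[-1.5, -8, 10], [0, 0, 5.6], 1],
    [[-1.5, -10, 10], [0, 0, 5.6], 1],
    [[-1.5, -10, 5], [0, 0, 5.6], 1],
    [[-1.5, -10, 0], [0, 0, 5.6], 1],
    [[-1.5, -10, 0], [0, 0, 5.6], 1],
    [[-1.5, -10, 0], [0, 0, 5.6], 1],
    [[-1.5, -10, 0], [0, 0, 5.6], 1]
  ]
}}

```text
clock: 45.7
eef_pos: [0.4615, -0.0302, 0.2108]
tool_rot: [-0.005, 1.0, -0.0, -0.0]
ft_force: [-0.2, -0.1, -1.2]
grip_width: 0.0852
grasp_force: 0.0
```

{"op": "drive_tool", "data": {
  "increments": [
    [[0, 0, 0], [0, 0, 0], 1],
    [[0, 0, 0], [0, 0, 0], 1],
    [[0, 0, 0], [0, 0, 0], 1]
  ]
}}

```text
clock: 45.95
eef_pos: [0.4619, -0.0295, 0.2109]
tool_rot: [-0.002, 1.0, 0.0, -0.0]
ft_force: [0.9, -0.8, 0.1]
grip_width: 0.0857
grasp_force: 0.0
```

Run:
```python
from h import *
pose()
w=camera('wrist');s=camera('scene');save(w,'w10')
for q,x in [('flux_jar',(476,-30)),('eye_loupe',(477,-94)),('dropper_bottle',(472,38))]:
  for c in (w,s): fit([c],q,x)
for c in (w,s): rect(c,'buff_block',.034);rect(c,'polishing_pad',.01)
```

```text
t 45.95 tcp [461.9 -29.5 210.9] yang 90.2 zax [-0.  0. -1.] w 0.0857 gf 0.0 F [ 0.9 -0.8  0.1]
flux_jar 1 xy [477.8 -34.1] hscale 0.903 res 0.028
flux_jar 1 xy [478.5 -33.1] hscale 0.911 res 0.061
eye_loupe 1 xy [479.9 -97.5] hscale 0.71 res 0.075
eye_loupe 1 xy [479.1 -94.5] hscale 0.718 res 0.121
dropper_bottle 1 xy [471.4  37.8] hscale 0.97 res 0.045
dropper_bottle 1 xy [473.6  40. ] hscale 0.885 res 0.066
buff_block 0.8 [ 531.8 -235.2] [ 53.5 110.1] 6.6
polishing_pad 0.82 [ 535.2 -239.5] [106.6 151.6] 6.8
buff_block 0.84 [ 526.6 -245.3] [ 63.2 102.1] 5.0
polishing_pad miss
```

View pics/w10.png

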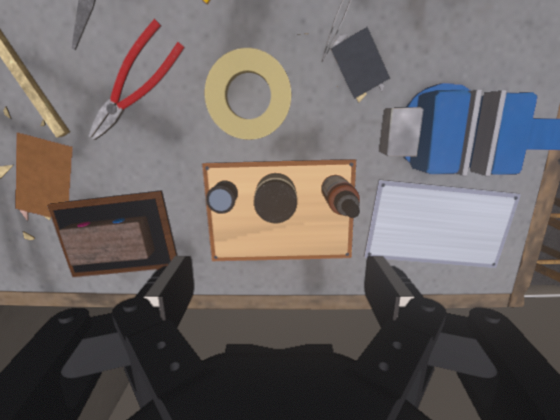

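The final view shows bottle (343,197), jar (275,198) and loupe (221,197) upright on the board at their starting pixels, give or take about 4. The block (105,243) is centred along the pad, the side plate is empty and the bystanders are undisturbed.

```bash
python3 -c "
from workcell import job_done;print(job_done())"
```

```text
the job is handed in; nothing more can be done
None
```

The job is handed in, though no verdict came back: by the last camera fits the block lies flat, lengthwise and centred on the pad to about 5 mm, and the jar, bottle and loupe stand upright within about 5 mm of their starting spots, with the tape roll, pliers and brass bar untouched.

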